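# Fetch the cork tube from under the wire riser with the claw grabber

### The arm

A 7-joint arm with a two-finger parallel gripper is mounted at the origin on the work surface. World frame = base frame: x ahead of the robot, y to its left, z up, the work surface at z = 0. Lengths are in mm, angles in rad, forces in N, time in s.
With the tool pointing down it reaches from about 425 to 950 mm from the base axis. Payload 4.7 kg.
Tool frame: the origin (TCP) lies between the finger pads; the fingertips stand 17 mm ahead of it and the grasp point (between the pads) lies 2 mm behind it; z points along the fingers, y is the line along which they close (so a half turn about z gives the same grasp; the last joint's range is limited). The gripper opens to 87 mm and grips with 3 to 60 N. Pads are 19 mm wide; open, the fingers measure 117 mm over their backs; the gripper's body (75 mm by 190 mm) begins 51 mm behind the grasp point.
Start: joints at [-1.277, 0.469, -0.049, 1.532, 0.024, 1.141, -0.082], TCP at [214.085, 640.168, 239.573] pointing down, gripper open.
Joint ranges: [-2.59, 2.59], [-0.33, 1.99], [-1.39, 1.29], [0.1, 2.45], [-1.04, 4.18], [0.21, 1.99], [-2.66, 2.66]. Speed limits (rad/s): [2.57, 2.57, 3.14, 3.14, 3.14, 3.14, 3.14].

### API

Orientations are given as [roll, pitch, yaw] about the fixed x, y, z axes, in that order (R = Rz(yaw) Ry(pitch) Rx(roll)).
In Python, from plant import bot gives the robot as it stands. The module is installed in compiled form; this text tells all that it offers.
- The arm moves only by the shell command python3 -m pendant 'ROWS'. ROWS is JSON, a list of rows, each a list of 3 entries, a list of its own where there are three numbers: the shift along the tool's x, y, z each as a share of 20 cm, from -1 to 1, then the turn about the tool's z as a share of pi rad, from -1 to 1, then the opening, from -1 (shut) to 1 (fully open). In form: [[[tx, ty, tz], spin, hand], ...]. A call has 1 to 20 rows; each row is the pose to reach, as a shift and turn from the pose commanded when the call began, along the tool's axes at that moment, turning the shorter way round; what a row does not reach only later rows make up. A row lasts 1/8 s, in which the tool goes at most 62.5 mm and 10.7 degrees, less where a joint would pass 70% of its speed; a pose out of reach is approached as far as the arm can. A call with a number of a shift or a turn outside -1 to 1 is refused whole. A call with a gripper value outside its range is refused whole. The fingers move at their own pace and stop on an object; the grip force is fixed at half the most. Time passes only in rows, so rows that repeat a pose let the fingers close. It gives the time, the measured TCP pose, the force, the opening and the grip force at its end, in the units of the state.
- bot.get_obs(): the state, without advancing time (a new reading comes with each control period).
- bot.snapshot(name): name is "side" or "top"; returns a dict with "frame" (420x560x3 uint8, red, green, blue), "range_z" (420x560 float32, mm along the optical axis (not along the pixel's ray), 0 where there is no reading), "K" (3x3 intrinsics, pixels), "R" (3x3) and "t" (3): a world point X has camera coordinates R X + t. Camera axes: x right, y down, z forward; pixel columns grow to the right and rows downward; lengths in mm; the calibration is good to about 2 mm. A picture is of the moment at which its call begins.
- bot.finish_job(): hands the job in; it is judged then, once.
Trained networks look in a picture, given as the dict that the camera call returned (one of the last four; its "shot" number tells which), for a name from the list of things; names that differ only in an ending like _2 or _b are one class to them, and where a whole thing is asked for, a point or a joint stands for the part that bears it (a point fixed in the world has none). Each returns a list of dicts, best first, with "score" (0 to 1); they miss things now and then, are a little off and sometimes report something else, mostly with a low value. They report only what shows in the picture. A call takes as long as a camera call. They do not tell look-alikes from the thing itself.
- bot.outline_of(picture, name): "mask" (420x560 bool, what is visible of it).
- bot.place_of(picture, name): "at" ([x, y, z] in mm, in world coordinates, good to about 4 mm: a listed point, or the origin of a listed thing).
The state is a dict: "t": time; "qpos": joint angles; "dq": joint speeds; "tau": joint torques, N m; "tool_pos": TCP position; "ee_rot": TCP orientation; "force": force on the tool from outside, world axes, zero at the start; "ft_torque": the same for the moment, N m; "grip_width": opening from 0.0 (shut) to 1.0 (fully open); "gripper_force": force on a finger pad.
Only numpy, scipy, OpenCV 4.12 (cv2) and the standard library are available. Lean on these libraries where they do the work, as an engineer would, in place of code of your own. Each camera call takes 0.05 s, during which the arm holds its last target. There are 200 camera calls.

### The job

Pick up the claw grabber, reach into the low gap under the wire riser and squeeze its trigger so that its jaws close on the cork tube lying there, then bring the tube out in the jaws, lower it gently onto the thin rubber mat and only then let it go, so that it lies on its side wholly on the mat. Then lay the grabber down flat on the ledge, its jaws well clear of the tube. Never touch the tube with the robot itself, and leave the dish, the tub and the tong where they are.

Things in the scene. Friction and masses are not known exactly. Their poses are not given: they have to be found in the camera images.
- grabber_grip (a point): Centre of the handle of the claw grabber (grey and black plastic, 188 x 100 x 50 mm, 0.2 kg, balanced near the handle), 30 mm above its flat underside. x points from handle to jaws, y to the tool's left, z up. Pinch it along y: two upright faces 62 mm apart, about 46 mm long, 50 mm high: the fixed grip at +31 mm y, the trigger plate at -31 mm y. The handle ends 23 mm behind this point.
- grabber_jaws (a point): Best gripping point, midway between the jaws: 145 mm ahead (+x) of the handle point, 23 mm above the tool's underside, same axes. Trigger free, the jaws' inner faces are 74 mm apart here, about 85 mm at the tips 20 mm ahead. The head between the hinges has its front face 48 mm behind this point. A 40 mm item is met at about 9 mm of trigger; a 25 to 30 N squeeze grips it with about 5 N.
- trigger (a joint): Travel of the trigger plate, 0 (let go, jaws open) to 0.014 m (handle 48 mm across, jaws shut). It slides straight towards the fixed grip against a spring: 5 N to start, 10 N at the end. Held at 58 to 60 mm across, the tool can be carried with jaws still open. Squeezing with two equal fingers shifts the tool towards its own -y by half the travel.
- jaw_left: Jaw paddle on the grabber's left (+y): grey plastic, 75 mm long, 30 mm high (9 to 39 mm above the tool's underside). Origin on its upright hinge, 55 mm behind the gripping point; x along the paddle. Both jaws close evenly sideways with the trigger, and its spring opens them.
- jaw_right: Jaw paddle on the grabber's right (-y), the mirror image of the left one; origin on its hinge, x along the paddle.
- grabber: The whole grabber; origin on its underside, 75 mm ahead of the handle point, same axes.
- tube_mid (a point): The cork bark tube: hollow, rough, eight-sided, 75 mm long, 40 mm across its flats, 40 g, lying on one flat under the riser with its length roughly front to back. This point is its centre, 20 mm above its underside; x runs along its length.
- tube_end_a (a point): Centre of the tube's one end face (37.5 mm along its +x).
- tube_end_b (a point): Centre of the tube's other end face (37.5 mm along its -x).
- tube: The tube again; origin on its underside below its centre.
- rack: Low stainless wire riser fixed on the ledge: 250 mm wide (y), 180 mm deep (x), wire top 75 mm clear above the ledge and 84 mm high. Legs of 8 mm wire at its four corners only, so the front (-x side, towards the robot, at x = -90 mm) is open, 240 mm wide between the legs. Origin on the ledge under its middle.
- mat: Thin dark rubber mat fixed flat on the ledge, 200 mm (x) by 150 mm (y), 2 mm thick. Origin on its underside at its middle.
- dish: Blue ceramic dish, 116 mm across, 35 mm high, origin at the centre of its underside. Leave it alone.
- tub: Clear plastic tub with a snapped-on white lid, 138 x 98 x 68 mm, origin at the centre of its underside. Leave it alone.
- tong: Steel tong, 180 mm long along its y, 12 mm high, lying on top of the riser near its back, origin at its underside. Leave it alone.
Not all that is in view belongs to the job. What is meant by the grabber is not orange or pink, and is the larger of those in its own colour.

How it is judged (in metres and radians):
On the way, in this order (a step that is already met when the one before it is completed fails the run):
1. Under the riser, the grabber's jaws close on the tube from both sides while the robot squeezes the handle (contact force between each of jaw_left, jaw_right and tube above 0.7 N and value of joint trigger above 0.006 m and contact force between the fingers and grabber above 5 N and x of tube_mid in the frame of rack above -0.075 m), for 0.2 s.
2. The tube is lowered onto the mat (its centre less than 32 mm above the ledge) while still gripped between both jaws (contact force between each of jaw_left, jaw_right and tube above 0.4 N and x of tube_mid in the frame of mat between -0.1 and 0.1 m and y of tube_mid in the frame of mat between -0.075 and 0.075 m and height (world z) of tube_mid below 0.032 m), for 0.1 s.
At the end, for the whole second after the job is handed in: The tube lies on its side, at rest, with both its ends over the mat; the grabber lies flat on the ledge, let go and at rest, not touching the tube, its jaw point more than 50 mm from the tube's centre (x of tube_end_a in the frame of mat between -0.1 and 0.1 m and y of tube_end_a in the frame of mat between -0.075 and 0.075 m and x of tube_end_b in the frame of mat between -0.1 and 0.1 m and y of tube_end_b in the frame of mat between -0.075 and 0.075 m and height (world z) of tube_mid below 0.028 m and angle between tube_mid's own x axis and vertical between 1.4 and 1.75 rad and linear speed of each of tube, grabber below 0.02 m/s and contact force between grabber and tube below 0.05 N and horizontal distance between grabber_jaws and tube_mid above 0.05 m and height (world z) of grabber below 0.012 m and angle between grabber's own z axis and vertical below 0.12 rad and value of joint trigger below 0.003 m).
It fails at once if The robot itself touches the tube (contact force between any of the fingers, the arm and tube above 0.5 N).
It fails at once if The dish, tub or tong is moved by more than 20 mm (distance of any of dish, tub, tong from where it was at the start of the episode above 0.02 m).
It also fails if it takes over 69 s, if anything falls off the work surface, if the arm or the gripper's body presses on something with over 40 N, if the wrist force passes 120 N, or if a joint passes its speed limit or range.

## Working session

There is one attempt and no reset: what is moved stays moved. The work goes in short steps, Python scripts to look and compute and a shell command to move; the robot and the scene stay as the last step left them, time stands still between calls to the robot, and variables do not carry over. Pictures are saved under pics/ and viewed, at most 10 in all, crops included, and the job is handed in when it is done.

```bash
mkdir -p pics; cat > h.py <<'E'
import numpy as np, cv2
from plant import bot
def world(p,u,v):
    z=p["range_z"][int(v),int(u)]; K=p["K"]
    c=np.array([(u-K[0,2])/K[0,0]*z,(v-K[1,2])/K[1,1]*z,z]); return p["R"].T@(c-p["t"])
def proj(p,X):
    c=p["K"]@(p["R"]@np.array(X,float)+p["t"]); return c[:2]/c[2]
def cloud(p,m):
    v,u=np.nonzero(m&(p["range_z"]>0)); z=p["range_z"][v,u].astype(float);K=p["K"]
    c=np.stack([(u-K[0,2])/K[0,0]*z,(v-K[1,2])/K[1,1]*z,z],1); return (c-p["t"])@p["R"]
def save(p,n): cv2.imwrite("pics/"+n,p["frame"][:,:,::-1])
E
python3 - <<'E'
from h import *
print({k:np.round(v,3).tolist() for k,v in bot.get_obs().items()})
for n in("top","side"):
    p=bot.snapshot(n); save(p,n+"1.png")
    for k in["grabber_grip","grabber_jaws","jaw_left","jaw_right","grabber","tube_mid","tube_end_a","tube_end_b","rack","mat","dish","tub","tong"]:
        print(n,k,[(np.round(d["at"]).tolist(),round(float(d["score"]),2),proj(p,d["at"]).round().tolist()) for d in bot.place_of(p,k)[:4]])
E
```

```text
{'t': 0.0, 'qpos': [-1.277, 0.469, -0.049, 1.534, 0.024, 1.141, -0.082], 'dq': [0.001, -0.003, 0.001, -0.001, 0.001, 0.0, -0.001], 'tau': [0.001, -50.796, -0.081, -23.615, -0.061, 0.038, 0.0], 'tool_pos': [213.941, 639.6, 238.48], 'ee_rot': [-3.14, 0.0, 2.819], 'force': [0.44, -0.403, 0.085], 'ft_torque': [0.027, 0.082, 0.028], 'gripper_force': 0.0, 'grip_width': 0.995}
top grabber_grip [([298.0, -355.0, 26.0], 0.89, [362.0, 264.0]), ([399.0, -713.0, 24.0], 0.84, [454.0, 236.0]), ([737.0, -286.0, 24.0], 0.54, [340.0, 152.0])]
top grabber_jaws [([293.0, -501.0, 24.0], 0.67, [400.0, 265.0]), ([642.0, -276.0, 24.0], 0.65, [339.0, 176.0]), ([496.0, -658.0, 17.0], 0.64, [438.0, 211.0]), ([809.0, -220.0, 15.0], 0.54, [323.0, 134.0])]
top jaw_left [([583.0, -268.0, 23.0], 0.54, [337.0, 191.0]), ([317.0, -442.0, 23.0], 0.52, [384.0, 259.0]), ([452.0, -663.0, 17.0], 0.51, [440.0, 223.0]), ([777.0, -233.0, 14.0], 0.41, [326.0, 142.0])]
top jaw_right [([596.0, -309.0, 25.0], 0.62, [347.0, 187.0]), ([270.0, -445.0, 24.0], 0.49, [386.0, 271.0]), ([470.0, -693.0, 20.0], 0.46, [447.0, 218.0]), ([79
[... 1749 characters left out ...]
8.0]), ([295.0, -437.0, -2.0], 0.83, [369.0, 164.0]), ([449.0, -684.0, 5.0], 0.81, [336.0, 117.0])]
side tube_mid [([705.0, 13.0, 23.0], 0.8, [226.0, 238.0])]
side tube_end_a [([664.0, 7.0, 17.0], 0.56, [239.0, 240.0]), ([742.0, 13.0, 21.0], 0.51, [214.0, 236.0])]
side tube_end_b [([664.0, 7.0, 17.0], 0.56, [239.0, 240.0]), ([742.0, 13.0, 21.0], 0.51, [214.0, 236.0])]
side rack [([738.0, -12.0, -1.0], 0.95, [219.0, 234.0])]
side mat [([567.0, 305.0, -4.0], 0.74, [245.0, 341.0])]
side dish []
side tub [([599.0, -518.0, -4.0], 0.87, [292.0, 139.0]), ([647.0, -277.0, 24.0], 0.26, [266.0, 174.0])]
side tong [([787.0, 8.0, 82.0], 0.75, [198.0, 220.0]), ([733.0, -11.0, 3.0], 0.22, [220.0, 234.0])]
```

```bash
python3 - <<'E'
from h import *
p=bot.snapshot("top"); f=p["frame"]
for c in([337,191],[343,193],[384,259],[381,262],[440,223],[443,222],[326,142],[332,143],[362,264],[352,213],[454,236],[340,152]): print(c,f[c[1],c[0]],world(p,*c).round())
a=cv2.resize(f[110:290,230:480],(750,540),interpolation=cv2.INTER_CUBIC); cv2.imwrite("pics/crop1.png",a[:,:,::-1])
E
```

```text
[337, 191] [110 113 121] [ 582. -267.   32.]
[343, 193] [204 215 223] [ 574. -290.   31.]
[384, 259] [215 112  38] [ 317. -438.   34.]
[381, 262] [156 142 129] [ 305. -433.   -1.]
[440, 223] [123 152 157] [ 449. -659.   34.]
[443, 222] [215 122 152] [ 453. -672.   29.]
[326, 142] [122 116 116] [ 776. -231.   27.]
[332, 143] [196 205 220] [ 772. -254.   24.]
[362, 264] [210 115  49] [ 299. -357.   13.]
[352, 213] [83 76 70] [ 496. -323.   24.]
[454, 236] [188 132 123] [ 399. -723.   -5.]
[340, 152] [104 108 118] [ 739. -287.    3.]
```

View pics/top1.png

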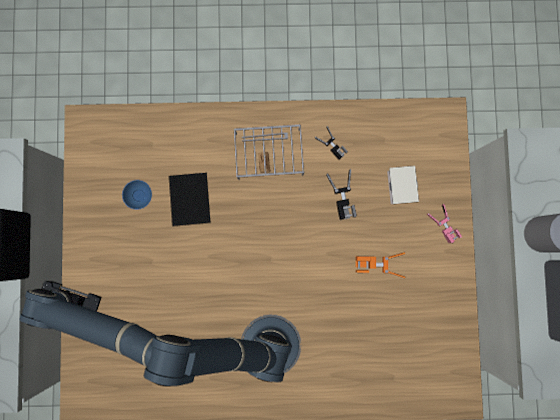

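View pics/crop1.png

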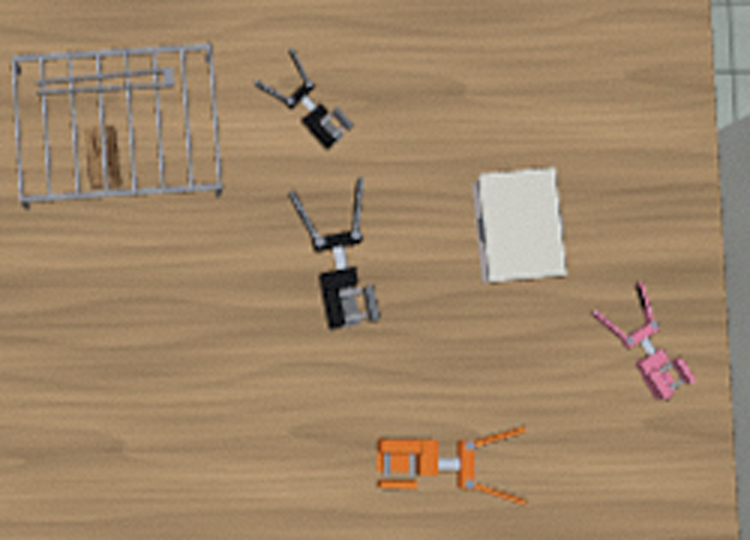

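The candidates in the top view are:
- Large grey/black grabber at (345,195).
- Small grey/black grabber at (332,145).
- Orange grabber at (380,264).
- Pink grabber at (445,225).

By the description I take the large grey/black one: the crop shows its handle at about (348,212) and its jaws pointing up and away. The tube is under the riser at (265,162), the mat is at (190,198) and the dish at (137,194).

```bash
cat >> h.py <<'E'
from scipy.spatial.transform import Rotation as Ro
def go(*tg):
    """targets (x,y,z,yaw of tool x axis) -> row numbers from the present pose"""
    o=bot.get_obs(); R=Ro.from_euler("xyz",o["ee_rot"]); p=np.array(o["tool_pos"])
    print("t",round(o["t"],2),"now",np.round(p,1),np.round(o["ee_rot"],3),"q",np.round(o["qpos"],2))
    for x,y,z,w in tg:
        s=R.inv().apply(np.array([x,y,z])-p)/200
        d=(R.inv()*Ro.from_euler("xyz",[np.pi,0,w])).as_rotvec()
        print((x,y,z),np.round(s,3).tolist(),"spin",round(d[2]/np.pi,3),"tilt",np.round(d[:2],3))
E
python3 - <<'E'
from h import *
go((330,450,220,2.95),(400,540,220,2.95))
E
```

```text
t 1.45 now [214.1 640.2 239.6] [ 3.141 -0.     2.819] q [-1.28  0.47 -0.05  1.53  0.02  1.14 -0.08]
(330, 450, 220) [-0.851, -0.718, 0.098] spin -0.042 tilt [ 0. -0.]
(400, 540, 220) [-1.04, -0.18, 0.098] spin -0.042 tilt [ 0. -0.]
```

```bash
python3 -m pendant '[[[-0.85,-0.72,0.1],-0.04,1],[[-0.85,-0.72,0.1],-0.04,1],[[-0.85,-0.72,0.1],-0.04,1],[[-0.85,-0.72,0.1],-0.04,1]]'; python3 -c "
from h import *
go((480,320,200,3.08),(520,280,200,3.08))"
```

```text
t: 1.95
tool_pos: [331.8, 446.3, 219.5]
ee_rot: [-3.141, 0.001, 2.941]
force: [-0.8, 0.7, 0.2]
grip_width: 1.0
gripper_force: 0.0
t 1.95 now [331.8 446.3 219.5] [-3.141e+00  1.000e-03  2.941e+00] q [-0.98  0.3  -0.03  1.84  0.01  1.    0.35]
(480, 320, 200) [-0.852, -0.471, 0.099] spin -0.044 tilt [-0.001  0.001]
(520, 280, 200) [-1.088, -0.627, 0.099] spin -0.044 tilt [-0.001  0.001]
```

```bash
python3 -m pendant '[[[-0.97,-0.62,0.1],-0.04,1],[[-0.97,-0.62,0.1],-0.04,1],[[-0.97,-0.62,0.1],-0.04,1],[[-0.97,-0.62,0.1],-0.04,1]]' >/dev/null; python3 -m pendant '[[[0,-1,0],-0.04,1],[[0,-1,0],-0.04,1],[[0,-1,0],-0.04,1],[[0,-1,0],-0.04,1]]'>/dev/null;  python3 -m pendant '[[[0,-1,0.2],-0.04,1],[[0,-1,0.2],-0.04,1],[[0,-1,0.2],-0.04,1],[[0,-1,0.2],-0.04,1]]'; python3 -c "
from h import *
go((499,-304,120,3.332))"
```

```text
t: 3.45
tool_pos: [491.9, -112.6, 159.1]
ee_rot: [-3.141, -0.001, -2.967]
force: [0.2, -0.1, 0.4]
grip_width: 1.001
gripper_force: 0.0
t 3.45 now [ 491.9 -112.6  159.1] [-3.141e+00 -1.000e-03 -2.967e+00] q [-0.03  0.29  0.2   2.03 -0.07  0.83  1.96]
(499, -304, 120) [0.131, -0.948, 0.196] spin -0.005 tilt [-0.001 -0.001]
```

```bash
python3 -m pendant '[[[0.13,-0.7,0.2],-0.005,1],[[0.13,-0.95,0.2],-0.005,1],[[0.13,-0.95,0.2],-0.005,1],[[0.13,-0.95,0.2],-0.005,1]]'; python3 - <<'E'
from h import *
for n in("top","side"):
    p=bot.snapshot(n); save(p,n+"2.png")
    for k in["grabber_grip","grabber_jaws","jaw_left","jaw_right","grabber"]:
        print(n,k,[(np.round(d["at"],1).tolist(),round(float(d["score"]),2)) for d in bot.place_of(p,k) if np.linalg.norm(d["at"][:2]-np.array([570,-290]))<110])
    m=bot.outline_of(p,"grabber")
    for d in m:
        c=cloud(p,d["mask"]); 
        if len(c)and np.linalg.norm(np.median(c,0)[:2]-[570,-290])<90: print(len(c),np.median(c,0).round())
go((499,-304,28,3.332))
E
```

```text
t: 3.95
tool_pos: [500.4, -304.5, 118.9]
ee_rot: [-3.14, -0.001, -2.951]
force: [-0.4, 0.7, -0.3]
grip_width: 1.004
gripper_force: 0.0
top grabber_grip [([500.3, -305.4, 25.7], 0.78)]
top grabber_jaws [([641.2, -274.3, 20.8], 0.8)]
top jaw_left [([582.8, -266.5, 26.9], 0.63)]
top jaw_right [([591.4, -308.5, 24.2], 0.48)]
top grabber [([576.5, -295.3, 1.8], 0.78)]
281 [ 587. -284.   34.]
side grabber_grip [([502.4, -304.4, 27.3], 0.62)]
side grabber_jaws [([641.5, -278.8, 24.3], 0.63)]
side jaw_left [([585.4, -264.7, 26.2], 0.6)]
side jaw_right [([589.5, -308.5, 26.3], 0.61)]
side grabber [([574.2, -292.7, -0.8], 0.68)]
849 [ 563. -278.   31.]
t 4.65 now [ 500.6 -300.5  119.6] [ 3.142  0.    -2.946] q [ 0.29  0.46  0.24  1.88 -0.14  0.82  2.37]
(499, -304, 28) [0.011, -0.016, 0.458] spin 0.002 tilt [0. 0.]
```

View pics/side2.png

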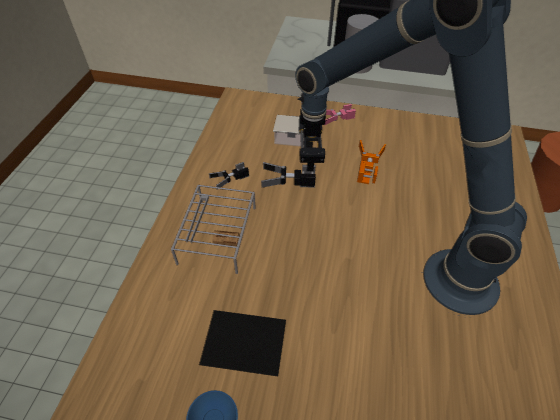

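The side view shows the gripper over the handle of the grey/black grabber at about (305,178), with the jaws pointing to the riser. I descend.

```bash
python3 -m pendant '[[[0.01,-0.02,0.2],0,1],[[0.01,-0.02,0.35],0,1],[[0.01,-0.02,0.4],0,1],[[0.01,-0.02,0.458],0,1],[[0.01,-0.02,0.458],0,1],[[0.01,-0.02,0.458],0,1],[[0.01,-0.02,0.458],0,0.6],[[0.01,-0.02,0.458],0,0.5],[[0.01,-0.02,0.458],0,0.42],[[0.01,-0.02,0.458],0,0.36],[[0.01,-0.02,0.458],0,0.33],[[0.01,-0.02,0.458],0,0.33],[[0.01,-0.02,0.458],0,0.33]]'; python3 -c "
from h import *
go((499,-304,50,3.332))"
```

```text
t: 6.28
tool_pos: [499.4, -304.6, 27.9]
ee_rot: [3.141, 0.0, -2.946]
force: [-1.0, 2.4, 3.9]
grip_width: 0.671
gripper_force: 8.0
t 6.28 now [ 499.4 -304.6   27.9] [ 3.141  0.    -2.946] q [ 0.32  0.59  0.2   1.93 -0.19  0.64  2.41]
(499, -304, 50) [0.001, 0.004, -0.11] spin 0.002 tilt [0.001 0.   ]
```

```bash
python3 -m pendant '[[[0,0,-0.05],0,0.33],[[0,0,-0.1],0,0.33],[[0,0,-0.15],0,0.33],[[0,0,-0.2],0,0.33],[[-0.01,0.1,-0.2],0,0.33],[[-0.02,0.22,-0.2],0,0.33],[[-0.04,0.36,-0.2],0,0.33],[[-0.05,0.5,-0.2],0,0.33],[[-0.06,0.64,-0.2],0,0.33],[[-0.08,0.78,-0.2],0,0.33],[[-0.09,0.88,-0.2],0,0.33],[[-0.09,0.95,-0.2],0,0.33],[[-0.09,0.95,-0.2],0,0.33]]'; python3 - <<'E'
from h import *
for n in("top","side"):
    p=bot.snapshot(n); save(p,n+"3.png")
    for k in["grabber_grip","grabber_jaws","jaw_left","jaw_right","grabber"]:
        print(n,k,[(np.round(d["at"],1).tolist(),round(float(d["score"]),2)) for d in bot.place_of(p,k) if np.linalg.norm(d["at"][:2]-np.array([560,-100]))<130])
go((455,-23,68,3.277),(470,-23,40,3.277))
E
```

```text
t: 7.9
tool_pos: [477.9, -113.7, 67.4]
ee_rot: [3.14, -0.004, -2.944]
force: [-2.5, 0.3, -1.1]
grip_width: 0.668
gripper_force: 7.5
top grabber_grip []
top grabber_jaws [([625.0, -104.3, 57.9], 0.63)]
top jaw_left [([568.8, -88.3, 64.9], 0.45)]
top jaw_right [([574.3, -129.4, 63.6], 0.42)]
top grabber [([558.6, -115.5, 42.0], 0.67)]
side grabber_grip [([626.7, -106.5, 61.3], 0.63), ([482.7, -116.2, 66.4], 0.61)]
side grabber_jaws [([629.2, -104.4, 63.6], 0.93)]
side jaw_left [([574.3, -86.3, 59.8], 0.76), ([558.0, -111.4, 38.2], 0.47)]
side jaw_right [([570.6, -129.6, 65.7], 0.72)]
side grabber [([560.6, -115.8, 40.1], 0.76)]
t 8.5 now [ 478.  -114.5   67.1] [ 3.139 -0.004 -2.945] q [-0.02  0.42  0.21  2.12 -0.15  0.62  2.06]
(455, -23, 68) [0.024, 0.471, -0.003] spin 0.019 tilt [ 0.002 -0.004]
(470, -23, 40) [-0.051, 0.456, 0.136] spin 0.019 tilt [ 0.002 -0.004]
```

View pics/side3.png

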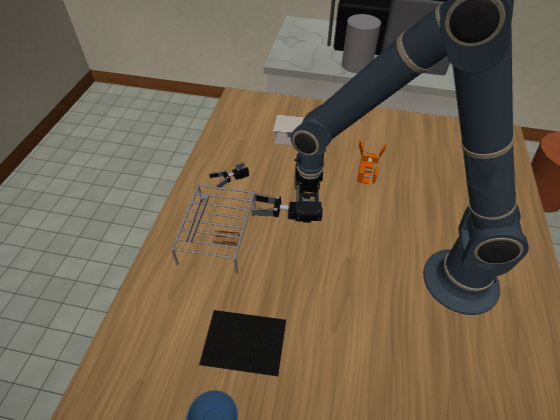

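The side view shows the grabber held by its handle at (305,210), but its right jaw tip is at the riser's front corner at about (252,208). It must have brushed the leg and turned slightly. I back off towards the robot, then move sideways and measure again.

```bash
python3 -m pendant '[[[0.06,0.01,0],0,0.33],[[0.13,0.03,0],0,0.33],[[0.19,0.04,0],0,0.33],[[0.17,0.1,0],0,0.33],[[0.15,0.2,0],0,0.33],[[0.13,0.3,0],0,0.33],[[0.1,0.4,0],0,0.33],[[0.1,0.474,0],0,0.33],[[0.1,0.474,0],0,0.33],[[0.1,0.474,0],0,0.33]]'; python3 - <<'E'
from h import *
for n in("top","side"):
  for i in range(1):
    p=bot.snapshot(n); save(p,n+"4.png")
    for k in["grabber_grip","grabber_jaws","jaw_left","jaw_right","grabber"]:
        print(n,k,[(np.round(d["at"],1).tolist(),round(float(d["score"]),2)) for d in bot.place_of(p,k) if np.linalg.norm(d["at"][:2]-np.array([520,-20]))<130])
    for k in ("tube_mid","tube_end_a","rack"): print(n,k,[(np.round(d["at"],1).tolist()) for d in bot.place_of(p,k)])
go((455,-23,68,3.277))
E
```

```text
t: 9.75
tool_pos: [442.1, -26.5, 68.0]
ee_rot: [-3.141, 0.0, -2.947]
force: [-0.4, -0.2, -1.7]
grip_width: 0.669
gripper_force: 6.6
top grabber_grip []
top grabber_jaws [([584.0, 4.6, 32.5], 0.54)]
top jaw_left [([526.9, 11.6, 45.4], 0.46)]
top jaw_right [([536.7, -31.1, 48.2], 0.43)]
top grabber [([517.2, -17.0, 24.8], 0.52)]
top tube_mid [[703.4, 12.4, 22.1], [518.6, -18.1, 26.5], [738.8, 19.2, 19.2]]
top tube_end_a [[664.1, 8.0, 18.8], [741.3, 19.2, 19.2]]
top rack [[738.6, -6.7, -1.6]]
side grabber_grip [([447.8, -29.0, 64.2], 0.74)]
side grabber_jaws [([589.1, 1.6, 34.1], 0.84)]
side jaw_left [([530.1, 12.9, 48.7], 0.72), ([513.0, -14.3, 22.6], 0.38)]
side jaw_right [([533.9, -31.7, 44.6], 0.65)]
side grabber [([515.8, -16.5, 21.4], 0.8)]
side tube_mid [[704.5, 10.8, 21.8]]
side tube_end_a [[740.1, 14.4, 21.3], [662.8, 8.4, 17.6]]
side rack [[737.8, -8.7, 2.3]]
t 10.65 now [442.  -26.   67.9] [ 3.141 -0.    -2.946] q [-0.21  0.35  0.21  2.23 -0.13  0.57  1.86]
(455, -23, 68) [-0.067, 0.002, -0.001] spin 0.019 tilt [ 0. -0.]
```

View pics/side4.png

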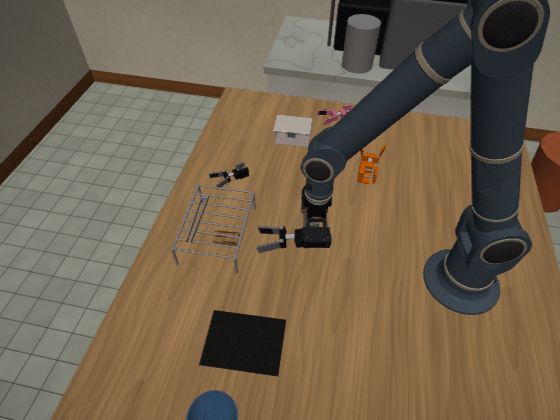

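The side view shows the grabber clear of the riser, with the handle at (315,238) and the jaw tips at (260,240). The measurements put its nose about 0.2 rad down. I set it flat on the ledge, let go and grip again.

```bash
python3 -m pendant '[[[0,0.02,0.04],0.011,0.33],[[0,0.03,0.08],0.022,0.33],[[0,0.03,0.11],0.022,0.33],[[0,0.03,0.14],0.022,0.33],[[0,0.03,0.165],0.022,0.33],[[0,0.03,0.185],0.022,0.33],[[0,0.03,0.2],0.022,0.33],[[0,0.03,0.2],0.022,0.36],[[0,0.03,0.2],0.022,0.4],[[0,0.03,0.2],0.022,0.45],[[0,0.03,0.2],0.022,0.6],[[0,0.03,0.2],0.022,0.7]]'; python3 - <<'E'
from h import *
for n in("top","side"):
    p=bot.snapshot(n)
    for k in["grabber_grip","grabber_jaws","jaw_left","jaw_right","grabber"]:
        print(n,k,[(np.round(d["at"],1).tolist(),round(float(d["score"]),2)) for d in bot.place_of(p,k) if np.linalg.norm(d["at"][:2]-np.array([520,-20]))<130])
go((455,-23,28,3.268))
E
```

```text
t: 12.15
tool_pos: [441.2, -20.1, 28.1]
ee_rot: [3.142, 0.001, -3.015]
force: [0.6, -0.1, -0.4]
grip_width: 0.818
gripper_force: 0.0
top grabber_grip []
top grabber_jaws [([585.5, 0.1, 19.2], 0.74)]
top jaw_left []
top jaw_right [([538.2, -27.6, 25.0], 0.42)]
top grabber [([522.2, -13.1, 0.1], 0.69)]
side grabber_grip []
side grabber_jaws [([586.9, 1.1, 24.7], 0.62)]
side jaw_left [([531.3, 15.1, 24.8], 0.43)]
side jaw_right [([535.4, -29.2, 23.1], 0.42)]
side grabber [([519.3, -10.5, -3.7], 0.98)]
t 12.75 now [440.9 -20.1  27.9] [ 3.142 -0.    -3.015] q [-0.21  0.43  0.19  2.26 -0.18  0.47  1.82]
(455, -23, 28) [-0.068, -0.023, -0.0] spin 0.0 tilt [ 0. -0.]
```

```bash
python3 -m pendant '[[[0,0,0],0,0.5],[[0,0,0],0,0.42],[[0,0,0],0,0.36],[[0,0,0],0,0.33],[[0,0,0],0,0.33],[[0,0,-0.015],0,0.33],[[-0.03,0,-0.015],0,0.33],[[-0.08,0,-0.015],0,0.33],[[-0.14,0,-0.015],0,0.33],[[-0.2,0,-0.015],0,0.33],[[-0.26,0.01,-0.015],0,0.33],[[-0.32,0.01,-0.015],0,0.33],[[-0.38,0.01,-0.015],0,0.33],[[-0.43,0.01,-0.015],0,0.33],[[-0.48,0.01,-0.015],0,0.33],[[-0.52,0.01,-0.015],0,0.33],[[-0.55,0.01,-0.015],0,0.33],[[-0.58,0.01,-0.015],0,0.33],[[-0.58,0.01,-0.015],0,0.33]]'; python3 - <<'E'
from h import *
for n in("top","side"):
    p=bot.snapshot(n); cv2.imwrite("pics/%s5.png"%n,cv2.resize(p["frame"][110:280,180:350] if n=="side" else p["frame"][110:230,200:320],(600,600),interpolation=cv2.INTER_CUBIC)[:,:,::-1])
    for k in["grabber_grip","grabber_jaws","jaw_left","jaw_right","grabber","tube_mid","tube_end_a"]:
        print(n,k,[(np.round(d["at"],1).tolist(),round(float(d["score"]),2)) for d in bot.place_of(p,k) if np.linalg.norm(d["at"][:2]-np.array([650,0]))<150])
go((455,-23,28,3.268))
E
```

```text
t: 15.12
tool_pos: [556.1, -3.5, 30.9]
ee_rot: [3.142, 0.0, -3.015]
force: [-1.1, 0.6, -1.7]
grip_width: 0.668
gripper_force: 6.6
top grabber_grip []
top grabber_jaws [([703.1, 14.6, 23.0], 0.44)]
top jaw_left [([647.4, 28.6, 29.0], 0.37)]
top jaw_right [([650.8, -13.5, 28.0], 0.44), ([705.7, 10.2, -4.2], 0.19)]
top grabber [([634.0, 2.9, 4.3], 0.47)]
top tube_mid [([703.0, 14.2, 21.2], 0.74)]
top tube_end_a [([742.3, 19.0, 18.0], 0.58)]
side grabber_grip [([559.7, -5.1, 32.9], 0.77)]
side grabber_jaws [([703.8, 13.6, 26.5], 0.63)]
side jaw_left [([648.4, 31.6, 29.2], 0.43)]
side jaw_right [([645.9, -16.2, 26.5], 0.43)]
side grabber [([631.6, 0.6, 1.5], 0.9)]
side tube_mid [([703.3, 11.6, 21.4], 0.48)]
side tube_end_a [([741.0, 13.2, 20.4], 0.63), ([665.2, 6.4, 18.9], 0.6), ([702.0, 8.5, 5.9], 0.34)]
t 15.93 now [555.7  -3.5  30.9] [ 3.141 -0.    -3.015] q [-0.22  0.55  0.2   2.   -0.18  0.61  1.8 ]
(455, -23, 28) [0.512, -0.033, 0.015] spin 0.0 tilt [ 0. -0.]
```

View pics/side5.png

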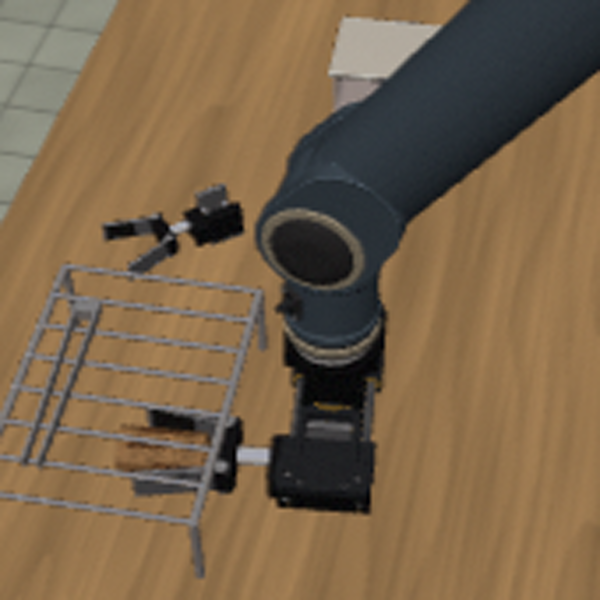

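View pics/top5.png

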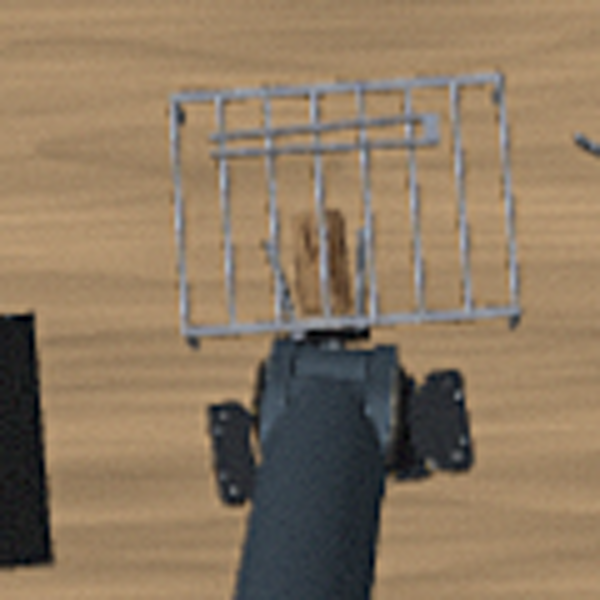

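The tube lies between the two open jaws under the riser, at about (320,255) in the top crop and (165,450) in the side crop. I squeeze.

```bash
python3 -m pendant '[[[0,0,0],0,0.28],[[0,0,0],0,0.24],[[0,0,0],0,0.2],[[0,0,0],0,0.15],[[0,0,0],0,0],[[0,0,0],0,-0.5],[[0,0,0],0,-1],[[0,0,0],0,-1],[[0,0,0],0,-1],[[0,0,0],0,-1]]'
```

```text
t: 17.18
tool_pos: [555.7, -3.5, 30.9]
ee_rot: [3.142, -0.0, -3.015]
force: [-0.6, -0.1, -1.7]
grip_width: 0.593
gripper_force: 30.0
```

```bash
python3 -m pendant '[[[0,0,-0.03],0,-1],[[0,0,-0.06],0,-1],[[0.02,0,-0.06],0,-1],[[0.06,0,-0.06],0,-1],[[0.12,0,-0.06],0,-1],[[0.18,0,-0.06],0,-1],[[0.24,0,-0.06],0,-1],[[0.3,0,-0.06],0,-1],[[0.36,0,-0.06],0,-1],[[0.42,0,-0.06],0,-1],[[0.48,0,-0.06],0,-1],[[0.53,0,-0.06],0,-1],[[0.56,0,-0.06],0,-1],[[0.575,0,-0.06],0,-1],[[0.575,0,-0.06],0,-1],[[0.575,0,-0.06],0,-1]]'; python3 - <<'E'
from h import *
for n in("top","side"):
    p=bot.snapshot(n)
    if n=="side": cv2.imwrite("pics/side6.png",cv2.resize(p["frame"][140:400,150:370],(508,600),interpolation=cv2.INTER_CUBIC)[:,:,::-1])
    for k in["grabber_jaws","jaw_left","jaw_right","grabber","tube_mid","tube_end_a","mat","dish"]:
        print(n,k,[(np.round(d["at"],1).tolist(),round(float(d["score"]),2)) for d in bot.place_of(p,k) if np.linalg.norm(d["at"][:2]-np.array([590,0]))<150 or k in("mat","dish")])
    for d in bot.outline_of(p,"mat")[:1]:
        c=cloud(p,d["mask"]); print("mat",cv2.minAreaRect(c[:,:2].astype(np.float32)),np.median(c[:,2]))
go((440,180,50,3.14))
E
```

```text
t: 19.18
tool_pos: [442.1, -17.9, 43.0]
ee_rot: [-3.142, 0.001, -3.015]
force: [0.0, 0.4, -2.0]
grip_width: 0.594
gripper_force: 30.0
top grabber_jaws [([587.8, -2.2, 36.9], 0.48)]
top jaw_left [([532.4, 12.2, 40.9], 0.53)]
top jaw_right [([592.3, -5.1, 8.4], 0.53), ([538.7, -31.4, 40.2], 0.36)]
top grabber [([518.8, -15.4, 17.9], 0.45)]
top tube_mid [([589.4, -0.1, 33.7], 0.65), ([589.9, -0.6, 34.4], 0.29)]
top tube_end_a [([626.6, 2.9, 31.7], 0.58), ([551.6, -5.7, 31.8], 0.46)]
top mat [([569.5, 305.6, 2.1], 0.61)]
top dish [([585.7, 503.3, 2.8], 0.74)]
mat ((567.7177734375, 309.12261962890625), (207.5718994140625, 155.44760131835938), 1.6671682596206665) 1.3842519328000988
side grabber_jaws [([591.6, -1.9, 38.5], 0.95), ([521.9, -14.2, 14.6], 0.62)]
side jaw_left [([532.8, 12.4, 39.3], 0.64)]
side jaw_right [([536.7, -34.3, 39.1], 0.69)]
side grabber [([518.3, -12.3, 14.0], 0.84)]
side tube_mid [([591.2, -5.0, 34.1], 0.71)]
side tube_end_a [([549.8, -9.1, 30.6], 0.8), ([627.2, -3.6, 32.2], 0.61), ([589.1, -2.8, 15.0], 0.41), ([587.1, 1.4, 40.9], 0.3)]
side mat [([564.6, 307.5, -4.0], 0.83)]
side dish []
mat ((570.0238037109375, 305.5780334472656), (201.6522979736328, 155.27841186523438), 3.9089505672454834) 1.8097309240065127
t 20.18 now [441.6 -18.   42.9] [ 3.141  0.    -3.015] q [-0.22  0.4   0.21  2.25 -0.17  0.51  1.81]
(440, 180, 50) [-0.117, 0.983, -0.035] spin 0.041 tilt [0. 0.]
```

View pics/side6.png

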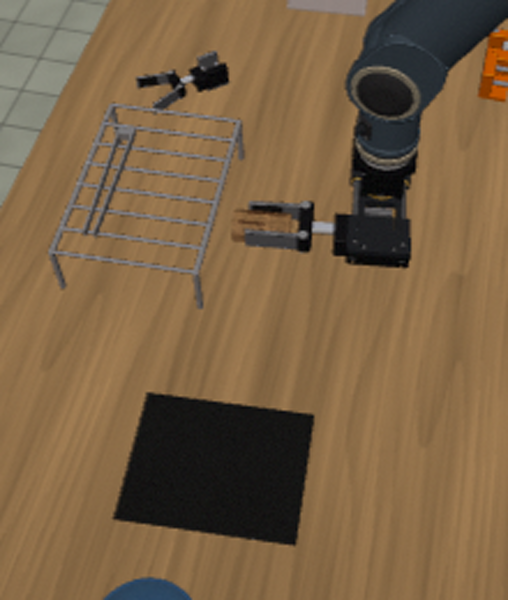

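The tube is held in the jaws at about (270,222) in the crop and clear of the riser. The mat is ahead on the left at (215,468). I carry the tube over to it.

```bash
python3 -m pendant '[[[0,0,-0.03],0,-1],[[0,0.02,-0.06],0,-1],[[0,0.07,-0.08],0,-1],[[-0.01,0.16,-0.08],0.01,-1],[[-0.02,0.28,-0.08],0.02,-1],[[-0.03,0.4,-0.08],0.03,-1],[[-0.04,0.52,-0.08],0.041,-1],[[-0.05,0.64,-0.08],0.041,-1],[[-0.06,0.75,-0.08],0.041,-1],[[-0.06,0.83,-0.08],0.041,-1],[[-0.06,0.87,-0.08],0.041,-1],[[-0.06,0.89,-0.08],0.041,-1],[[-0.06,0.89,-0.08],0.041,-1]]'; python3 -c "
from h import *
go((421,310,59,3.1416))"
```

```text
t: 21.8
tool_pos: [431.1, 159.7, 58.9]
ee_rot: [-3.141, -0.0, 3.139]
force: [-1.2, -0.4, -1.4]
grip_width: 0.597
gripper_force: 30.0
t 21.8 now [431.1 159.7  58.9] [-3.141 -0.     3.139] q [-0.64  0.39  0.24  2.2  -0.17  0.56  1.29]
(421, 310, 59) [0.052, 0.751, -0.0] spin -0.001 tilt [-0. -0.]
```

```bash
python3 -m pendant '[[[0,0.03,0],0,-1],[[0.01,0.1,0],0,-1],[[0.02,0.2,0],0,-1],[[0.03,0.32,0],0,-1],[[0.04,0.44,0],0,-1],[[0.05,0.55,0],0,-1],[[0.05,0.64,0],0,-1],[[0.05,0.71,0],0,-1],[[0.05,0.75,0],0,-1],[[0.05,0.75,0],0,-1],[[0.05,0.75,0],0,-1]]'; python3 - <<'E'
from h import *
for n in("top","side"):
    p=bot.snapshot(n)
    for k in["grabber_jaws","tube_mid","tube_end_a"]:
        print(n,k,[(np.round(d["at"],1).tolist(),round(float(d["score"]),2)) for d in bot.place_of(p,k)if np.linalg.norm(d["at"][:2]-np.array([570,307]))<100])
    s=p["frame"]
go((421,310,33,3.1416))
E
```

```text
t: 23.18
tool_pos: [421.5, 309.2, 58.9]
ee_rot: [-3.141, -0.0, 3.138]
force: [0.8, -0.6, -1.6]
grip_width: 0.599
gripper_force: 30.0
top grabber_jaws [([568.6, 309.8, 50.8], 0.7)]
top tube_mid [([568.9, 308.0, 49.3], 0.74)]
top tube_end_a [([530.5, 302.5, 49.2], 0.76), ([608.3, 306.9, 48.5], 0.54)]
side grabber_jaws [([570.2, 306.9, 54.2], 0.89), ([570.0, 302.9, 48.7], 0.47)]
side tube_mid [([574.7, 305.1, 49.4], 0.69)]
side tube_end_a [([530.0, 304.1, 45.2], 0.93), ([607.6, 300.0, 47.2], 0.74)]
t 23.57 now [421.5 310.   59. ] [3.141 0.    3.139] q [-0.89  0.47  0.23  2.06 -0.17  0.63  1.02]
(421, 310, 33) [0.002, 0.0, 0.13] spin -0.001 tilt [0. 0.]
```

```bash
python3 -m pendant '[[[0,0,0.02],0,-1],[[0,0,0.04],0,-1],[[0,0,0.06],0,-1],[[0,0,0.08],0,-1],[[0,0,0.095],0,-1],[[0,0,0.105],0,-1],[[0,0,0.115],0,-1],[[0,0,0.12],0,-1],[[0,0,0.125],0,-1],[[0,0,0.125],0,-1],[[0,0,0.125],0,-1]]'; python3 - <<'E'
from h import *
for n in("side",):
    p=bot.snapshot(n)
    for k in["grabber_jaws","tube_mid","tube_end_a"]:
        print(n,k,[(np.round(d["at"],1).tolist(),round(float(d["score"]),2)) for d in bot.place_of(p,k)if np.linalg.norm(d["at"][:2]-np.array([570,307]))<100])
E
```

```text
t: 24.95
tool_pos: [421.5, 310.1, 34.0]
ee_rot: [3.141, 0.0, 3.139]
force: [0.3, -0.3, -1.6]
grip_width: 0.597
gripper_force: 30.0
side grabber_jaws [([571.8, 309.1, 28.7], 0.79)]
side tube_mid [([571.7, 304.7, 22.9], 0.85), ([565.1, 309.0, -3.9], 0.37)]
side tube_end_a [([531.1, 304.6, 19.3], 0.76), ([603.5, 304.9, 23.5], 0.6), ([515.1, 329.9, 33.8], 0.24)]
```

```bash
python3 -m pendant '[[[0,0,0.003],0,-1],[[0,0,0.006],0,-1],[[0,0,0.006],0,-1],[[0,0,0.006],0,-1]]'
```

```text
t: 25.65
tool_pos: [421.4, 310.1, 32.8]
ee_rot: [3.141, -0.0, 3.139]
force: [-0.6, -0.3, -2.0]
grip_width: 0.591
gripper_force: 30.0
```

```bash
python3 -m pendant '[[[0,0,0.003],0,-1],[[0,0,0.006],0,-1],[[0,0,0.006],0,-1],[[0,0,0.006],0,-1]]'
```

```text
t: 26.15
tool_pos: [421.5, 310.2, 31.6]
ee_rot: [3.141, 0.0, 3.139]
force: [-1.2, 0.3, 2.0]
grip_width: 0.594
gripper_force: 30.0
```

```bash
python3 -m pendant '[[[0,0,0],0,0.18],[[0,0,0],0,0.2],[[0,0,0],0,0.22],[[0,0,0],0,0.25],[[0,0,0],0,0.28],[[0,0,0],0,0.31],[[0,0,0],0,0.35],[[0,0,0],0,0.35],[[0,0,0],0,0.35]]'; python3 - <<'E'
from h import *
for n in("top","side"):
    p=bot.snapshot(n)
    if n=="side": cv2.imwrite("pics/side7.png",cv2.resize(p["frame"][200:420,170:370],(545,600),interpolation=cv2.INTER_CUBIC)[:,:,::-1])
    for k in["grabber_jaws","tube_mid","tube_end_a","jaw_left","jaw_right"]:
        print(n,k,[(np.round(d["at"],1).tolist(),round(float(d["score"]),2)) for d in bot.place_of(p,k)if np.linalg.norm(d["at"][:2]-np.array([570,307]))<100])
go((421,310,33,3.1416))
E
```

```text
t: 27.28
tool_pos: [421.4, 310.1, 31.6]
ee_rot: [3.141, 0.0, 3.139]
force: [0.3, -0.0, -1.6]
grip_width: 0.679
gripper_force: 6.2
top grabber_jaws [([568.8, 314.1, 25.1], 0.8), ([608.8, 309.6, 23.7], 0.49)]
top tube_mid [([571.0, 307.1, 26.0], 0.79)]
top tube_end_a [([529.9, 302.7, 19.5], 0.76), ([502.2, 307.3, 5.6], 0.74), ([606.9, 308.3, 17.1], 0.5)]
top jaw_left [([511.2, 327.7, 27.3], 0.61)]
top jaw_right [([515.5, 286.6, 31.0], 0.58)]
side grabber_jaws [([571.5, 309.1, 28.7], 0.64)]
side tube_mid [([572.2, 304.1, 23.2], 0.64)]
side tube_end_a [([606.3, 303.7, 22.0], 0.67), ([528.4, 304.6, 17.3], 0.58)]
side jaw_left [([514.5, 334.9, 28.5], 0.71)]
side jaw_right [([512.5, 286.0, 30.8], 0.62)]
t 27.88 now [421.4 310.1  31.5] [ 3.142 -0.     3.139] q [-0.88  0.51  0.21  2.07 -0.19  0.57  1.03]
(421, 310, 33) [0.002, -0.0, -0.007] spin -0.001 tilt [ 0. -0.]
```

View pics/side7.png

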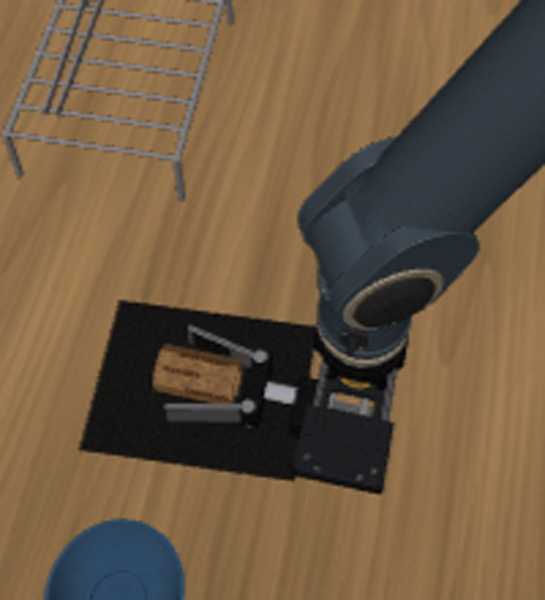

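The tube lies on the mat at about (198,373) in the crop, free between the open jaws. I draw the grabber straight back, swing it away from the mat and lower it.

```bash
python3 -m pendant '[[[0,0,-0.01],0,0.35],[[0.03,0,-0.01],0,0.35],[[0.08,0,-0.01],0,0.35],[[0.14,0,-0.01],0,0.35],[[0.2,0,-0.01],0,0.35],[[0.26,0,-0.01],0,0.35],[[0.32,0,-0.01],0,0.35],[[0.35,0,-0.02],0,0.35],[[0.35,0,-0.04],0,0.35],[[0.35,0,-0.05],0.03,0.35],[[0.35,0,-0.05],0.06,0.35],[[0.35,0,-0.05],0.1,0.35],[[0.35,0,-0.05],0.14,0.35],[[0.34,-0.03,-0.05],0.17,0.35],[[0.32,-0.1,-0.05],0.19,0.35],[[0.29,-0.18,-0.05],0.19,0.35],[[0.25,-0.27,-0.05],0.19,0.35],[[0.21,-0.35,-0.05],0.19,0.35],[[0.18,-0.4,-0.05],0.19,0.35],[[0.18,-0.4,-0.05],0.19,0.35]]'; python3 - <<'E'
from h import *
for n in("top","side"):
    p=bot.snapshot(n)
    for k in["grabber_grip","grabber_jaws","tube_mid","tube_end_a","grabber"]:
        print(n,k,[(np.round(d["at"],1).tolist(),round(float(d["score"]),2)) for d in bot.place_of(p,k)if d["at"][1]>50])
go((385,230,28,2.542))
E
```

```text
t: 30.38
tool_pos: [385.9, 229.1, 41.7]
ee_rot: [3.141, 0.0, 2.54]
force: [0.3, 0.7, -1.2]
grip_width: 0.678
gripper_force: 6.2
top grabber_grip [([385.4, 227.4, 37.3], 0.77)]
top grabber_jaws [([508.4, 148.5, 35.4], 0.52)]
top tube_mid [([570.0, 305.9, 23.0], 0.72)]
top tube_end_a [([532.5, 306.5, 24.0], 0.7), ([609.7, 307.3, 21.1], 0.56)]
top grabber [([450.6, 178.9, 14.1], 0.67)]
side grabber_grip [([388.7, 229.0, 41.7], 0.75)]
side grabber_jaws [([507.2, 147.1, 36.8], 0.78)]
side tube_mid [([572.2, 305.7, 22.9], 0.83), ([506.4, 148.6, 38.8], 0.64)]
side tube_end_a [([530.5, 302.0, 16.4], 0.76), ([604.2, 304.7, 25.0], 0.68), ([575.0, 304.8, 23.0], 0.63)]
side grabber [([449.7, 186.8, 14.3], 0.6)]
t 30.98 now [385.2 230.3  41.5] [-3.142 -0.     2.543] q [-0.94  0.43  0.38  2.24 -0.31  0.52  0.65]
(385, 230, 28) [-0.0, -0.002, 0.068] spin 0.0 tilt [-0. -0.]
```

Lower 13 mm, let go, then rise.

```bash
python3 -m pendant '[[[0,0,0.02],0,0.35],[[0,0,0.04],0,0.35],[[0,0,0.055],0,0.35],[[0,0,0.064],0,0.35],[[0,0,0.068],0,0.35],[[0,0,0.068],0,0.37],[[0,0,0.068],0,0.4],[[0,0,0.068],0,0.43],[[0,0,0.068],0,0.5],[[0,0,0.068],0,0.8],[[0,0,0.068],0,0.9],[[0,0,0.068],0,0.9],[[0,0,0],0,0.9],[[0,0,-0.15],0,0.9],[[0,0,-0.35],0,0.9],[[0,0,-0.5],0,0.9],[[0,0,-0.5],0,0.9]]'; python3 - <<'E'
from h import *
for n in("top","side"):
    p=bot.snapshot(n)
    if n=="side": cv2.imwrite("pics/side8.png",cv2.resize(p["frame"][140:420,150:430],(600,600),interpolation=cv2.INTER_CUBIC)[:,:,::-1])
    for k in["grabber_grip","grabber_jaws","tube_mid","tube_end_a","grabber"]:
        print(n,k,[(np.round(d["at"],1).tolist(),round(float(d["score"]),2)) for d in bot.place_of(p,k)if d["at"][1]>50])
E
```

```text
t: 33.1
tool_pos: [386.6, 231.2, 144.2]
ee_rot: [3.135, 0.001, 2.542]
force: [-0.8, -1.1, -0.6]
grip_width: 0.954
gripper_force: 0.0
top grabber_grip [([389.6, 228.2, 23.1], 0.76)]
top grabber_jaws [([505.9, 149.9, 22.6], 0.8)]
top tube_mid [([570.6, 304.8, 19.4], 0.55), ([388.4, 227.8, 25.8], 0.5)]
top tube_end_a [([534.3, 305.4, 23.3], 0.69), ([607.5, 306.4, 20.1], 0.54)]
top grabber [([451.0, 184.5, -0.8], 0.78), ([475.1, 195.5, 26.1], 0.17)]
side grabber_grip [([507.1, 147.5, 23.4], 0.66), ([387.1, 231.3, 30.2], 0.6)]
side grabber_jaws [([506.7, 152.0, 26.8], 0.93)]
side tube_mid [([571.8, 303.8, 24.2], 0.81), ([474.5, 200.5, 26.9], 0.38)]
side tube_end_a [([528.6, 305.8, 20.6], 0.9), ([608.1, 302.6, 22.3], 0.73)]
side grabber [([448.8, 184.4, -1.6], 0.85)]
```

View pics/side8.png

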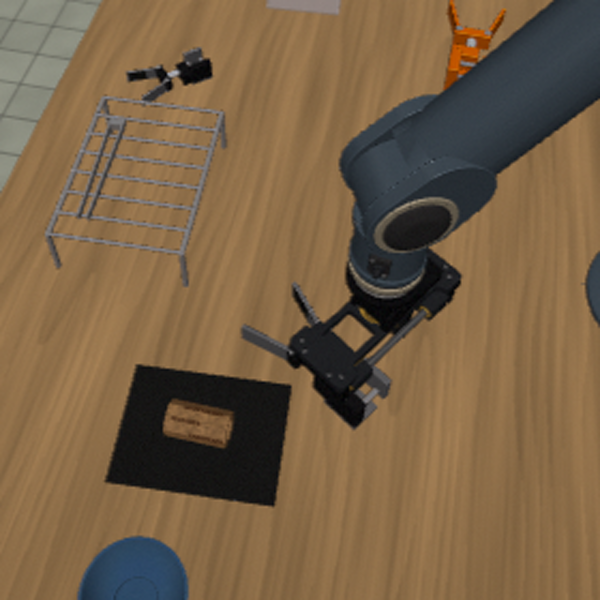

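The tube lies on its side in the middle of the mat, at about (198,424) in the crop. The grabber lies flat on the ledge with its jaws at (280,320), well clear of the tube, and the gripper is raised above it. I hand the job in.

```bash
python3 -c "
from plant import bot
print(bot.finish_job())"
```

```text
the job is handed in; nothing more can be done
None
```

I handed the job in at about 34 s (no verdict was returned): the tube lies on its side near the middle of the mat and the grabber lies flat on the ledge, let go and well clear, though its jaw brushed a riser leg on the way in and I had to set it down and regrip it.

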